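# Turn round a row of sample tubes between two racks

### The arm

A 6-joint arm with a two-finger parallel gripper is mounted at the origin on a cart in front of the work surface, level with it; the furniture and walls round the work are solid. World frame = base frame: x ahead of the robot, y to its left, z up, the work surface at z = 0. Lengths are in m, angles in degrees, forces in N, time in s.
With the tool pointing down it reaches from about 0.4 to 0.825 m from the base axis. Payload 7 kg.
Tool frame: the origin (TCP) lies at the very end of the fingers, on their centre line; the grasp point (between the pads) lies 19 mm behind it; z points along the fingers, y is the line along which they close (so a half turn about z gives the same grasp; the last joint's range is limited). The gripper opens to 88 mm and grips with 3 to 60 N. Pads are 19 mm wide; open, the fingers measure 130 mm over their backs; the gripper's body (78 mm by 193 mm) begins 47 mm behind the grasp point.
Start: joints at [-52.076, 20.546, 0.682, 0, -70.136, -16.507], TCP at [0.246, -0.628, 0.227] pointing down, gripper open.
Joint ranges: [-176.03, 176.03], [-82.01, 121.73], [-58.28, 71.71], [-173.87, 95.51], [-174.79, -0.11], [-173.66, 173.66]. Speed limits (degrees/s): [136.94, 136.94, 172.46, 180, 180, 180].

### API

Orientations are given as [roll, pitch, yaw] about the fixed x, y, z axes, in that order (R = Rz(yaw) Ry(pitch) Rx(roll)).
In Python, from plant import get_state, capture, close_job, regions_of gives the robot as it stands.
- The arm moves only by the tool jog_arm, never from a script. Its argument "moves" is a list of rows, each a list of 3 entries, a list of its own where there are three numbers: the shift along the tool's x, y, z in cm, then the turn about the tool's z in degrees, then the finger opening in cm, from 0 to 8.76. A call has 1 to 12 rows; each row shifts and turns the commanded pose from where the row before left it, along the tool's axes as they then stand; what a row does not reach is not made up. A row lasts 1/8 s, in which the tool goes at most 62.5 mm and 10.7 degrees, less where a joint would pass 70% of its speed; a pose out of reach is approached as far as the arm can. A call is refused whole if a number of a shift passes 6.25 or a number of a turn 10.7, either way. A call with a gripper value outside its range is refused whole. The fingers move at their own pace and stop on an object; "newtons" is the grip in N (left out, the last holds). Time passes only in rows, so rows that do not move let the fingers close. It gives the time, the measured TCP pose, the force, the opening and the grip force at its end, in the units of the state.
- get_state(): the state, without advancing time (a new reading comes with each control period).
- capture(name): name is "scene" or "side" or "wrist"; returns a dict with "pixels" (420x560x3 uint8, blue, green, red), "mtx" (3x3 intrinsics, pixels), "world_from_camera" (4x4, takes a point from camera to world coordinates); the wrist camera has in their place "hand_eye" (4x4, takes a point from camera to tool coordinates, whose origin is the TCP and whose axes are the flange's). Camera axes: x right, y down, z forward; pixel columns grow to the right and rows downward; lengths in m; the calibration is good to about 2 mm. The wrist camera is an equidistant fisheye: a pixel r from the principal point sees the ray r / f radians off the axis. A picture is of the moment at which its call begins: read the wrist's pose just before it. There is no depth.
- close_job(): hands the job in; it is judged then, once.
Trained networks look in a picture, given as the dict that the camera call returned (one of the last four; its "shot" number tells which), for a name from the list of things; names that differ only in an ending like _2 or _b are one class to them, and where a whole thing is asked for, a point or a joint stands for the part that bears it (a point fixed in the world has none). Each returns a list of dicts, best first, with "confidence" (0 to 1); they miss things now and then, are a little off and sometimes report something else, mostly with a low value. They report only what shows in the picture. A call takes as long as a camera call. They do not tell look-alikes from the thing itself.
- regions_of(picture, thing): "pixels" (420x560 bool, what is visible of it) and "pixel" ([column, row] in pixels, amid what is visible of it).
The state is a dict: "time_s": time; "joints": joint angles; "qd": joint speeds; "joint_torque": joint torques, N m; "tcp_pos": TCP position; "eef_rot": TCP orientation; "contact_force": force on the tool from outside, world axes, zero at the start; "moment": the same for the moment, N m; "gripper_width": finger opening in m; "gripper_force": force on a finger pad.
Only numpy, scipy, OpenCV 4.12 (cv2) and the standard library are available. Lean on these libraries where they do the work, as an engineer would, in place of code of your own. Each camera call takes 0.05 s, during which the arm holds its last target. There are 200 camera calls.

### The job

The sampler reads its rack from the other end, so move the four tubes from the stands on the metal rail into the empty white four-pocket rack in reverse order: the tube farthest left on the rail goes into the pocket farthest right, the next one beside it, and so on, left and right as the robot sees them. Keep every tube upright all the while and leave each standing on the floor of its own pocket, let go.

Things in the scene. Friction and masses are not known exactly. Their poses are not given: they have to be found in the camera images.
- tube_a: 50 ml sample tube with a flat skirted foot and a screw cap, 111 mm tall: body 28 mm across, cap 34 mm across from 94 to 111 mm; pink contents, blue cap. Rigid, about 45 g, stands by itself. Origin at the centre of its underside, z up along the tube; any yaw. Starts standing in stand_a.
- tube_b: 50 ml sample tube with a flat skirted foot and a screw cap, 111 mm tall: body 28 mm across, cap 34 mm across from 94 to 111 mm; amber contents, blue cap. Rigid, about 45 g, stands by itself. Origin at the centre of its underside, z up along the tube; any yaw. Starts standing in stand_b.
- tube_c: 50 ml sample tube with a flat skirted foot and a screw cap, 111 mm tall: body 28 mm across, cap 34 mm across from 94 to 111 mm; cream contents, orange cap. Rigid, about 45 g, stands by itself. Origin at the centre of its underside, z up along the tube; any yaw. Starts standing in stand_c.
- tube_d: Short sample vial with a flat foot and a ribbed black screw cap, 88 mm tall: body 28 mm across, cap 34 mm across from 70 to 88 mm; clear with a white label band. Rigid, about 45 g. Origin at the centre of its underside, z up; any yaw. Starts standing in stand_d.
- stand_a: One-place tube stand, grey block 55 x 55 x 35 mm fixed on the rail, with a round hole 45 mm wide and 30 mm deep (hole floor 5 mm above the block's underside). Origin at the centre of its underside, axes parallel to the rail's. The four stands look alike and share the rail in an order that changes from start to start; this one holds tube_a at the start.
- stand_b: One-place tube stand, grey block 55 x 55 x 35 mm fixed on the rail, with a round hole 45 mm wide and 30 mm deep (hole floor 5 mm above the block's underside). Origin at the centre of its underside, axes parallel to the rail's. The four stands look alike and share the rail in an order that changes from start to start; this one holds tube_b at the start.
- stand_c: One-place tube stand, grey block 55 x 55 x 35 mm fixed on the rail, with a round hole 45 mm wide and 30 mm deep (hole floor 5 mm above the block's underside). Origin at the centre of its underside, axes parallel to the rail's. The four stands look alike and share the rail in an order that changes from start to start; this one holds tube_c at the start.
- stand_d: One-place tube stand, grey block 55 x 55 x 35 mm fixed on the rail, with a round hole 45 mm wide and 30 mm deep (hole floor 5 mm above the block's underside). Origin at the centre of its underside, axes parallel to the rail's. The four stands look alike and share the rail in an order that changes from start to start; this one holds tube_d at the start.
- rail: Fixed aluminium rail 72 x 236 x 6 mm lying flat on the bench, carrying the four stands in a row along its y, 56 mm apart (at y = +84, +28, -28, -84 mm). Origin at the centre of its underside; its y points to the left as the robot sees it (within 8 degrees). Where rail and rack lie, and which of them is farther left, changes from start to start.
- rack: The empty one-piece white tube rack (not the low red one full of tiny tubes), fixed on the bench: a block 62 x 224 x 36 mm (65 mm wide over its finger ridges) with four round pockets 45 mm wide and 30 mm deep in a row along its y, 56 mm apart (centres at x = 0, y = +84, +28, -28, -84 mm; pocket floor at z = 6 mm). Origin at the centre of its underside; its y points to the left as the robot sees it (within 8 degrees).
Things that resemble listed ones, but are neither listed nor needed, are in the scene too. What is shaped like the tube_a but red is not meant.

How it is judged:
By the outcome, as a careful person would: the job done as asked, in the order asked, and still so for the second after the job is handed in, with the robot touching nothing.
It also fails if it takes over 115 s, if anything falls off the work surface, if the arm or the gripper's body presses on something with over 40 N, if the wrist force passes 120 N, or if a joint passes its speed limit or range.

## Working session

There is one attempt and no reset: what is moved stays moved. The work goes in short steps, Python scripts to look and compute and a tool call to move; the robot and the scene stay as the last step left them, time stands still between calls to the robot, and variables do not carry over. Pictures are saved under pics/ and viewed, at most 14 in all, crops included, and the job is handed in when it is done.

Besides the shell and the picture viewer there is one more tool, called as name(argument=value, ...), one argument or row to a line, values as JSON. jog_arm: Moves the arm, as the interface text tells. Its arguments: {"type":"object","properties":{"moves":{"type":"array"},"newtons":{"type":"number"}},"required":["moves"]}

```bash
mkdir -p pics
python3 - <<'E'
from plant import *
import cv2
s=get_state();print({k:s[k] for k in('time_s','tcp_pos','eef_rot','gripper_width','contact_force')})
for n in('scene','side'):
    p=capture(n);cv2.imwrite(f'pics/{n}0.png',p['pixels']);print(n,p['mtx'].tolist(),p['world_from_camera'].round(4).tolist())
    for t in('tube_a','tube_d','stand_a','rail','rack'):
        for r in regions_of(p,t):
            m=r['pixels'];print(t,round(r['confidence'],2),[round(float(v)) for v in r['pixel']],m.sum())
E
```

```text
{'time_s': 0.0, 'tcp_pos': array([ 0.24627951, -0.62794107,  0.22560958]), 'eef_rot': array([ 1.79904165e+02, -8.29938037e-03, -1.58589994e+02]), 'gripper_width': 0.08766355307894633, 'contact_force': array([-0.21936409, -0.08466305, -0.66828842])}
scene [[434.2772869840125, 0.0, 281.91869185492277], [0.0, 434.2772869840125, 209.6398787340997], [0.0, 0.0, 1.0]] [[-0.8044, -0.4604, 0.3753, -0.0258], [-0.5939, 0.6382, -0.49, 0.6031], [-0.0139, -0.617, -0.7868, 1.0629], [0.0, 0.0, 0.0, 1.0]]
tube_a 0.91 [216, 309] 317
tube_a 0.72 [257, 262] 235
tube_a 0.71 [231, 291] 333
tube_a 0.71 [184, 280] 367
tube_a 0.52 [245, 275] 303
tube_d 0.91 [216, 309] 317
tube_d 0.72 [257, 262] 235
tube_d 0.71 [231, 291] 333
tube_d 0.71 [184, 280] 367
tube_d 0.52 [245, 275] 303
stand_a 0.71 [251, 285] 217
stand_a 0.63 [240, 305] 348
stand_a 0.6 [220, 320] 425
stand_a 0.57 [263, 275] 256
rail 0.66 [246, 305] 340
rack 0.56 [314, 150] 996
side [[525.6394738523192, 0.0, 280.3762532669888], [0.0, 525.6394738523192, 202.78964447998493], [0.0, 0.0, 1.0]] [[-0.9449, 0.2591, -0.2, 0.7111], [0.3269, 0.7172, -0.6154, 0.7325], [-0.0161, -0.6469, -0.7624, 0.9858], [0.0, 0.0, 0.0, 1.0]]
tube_a 0.95 [342, 250] 440
tube_a 0.94 [355, 268] 514
tube_a 0.9 [375, 314] 592
tube_a 0.65 [316, 334] 622
tube_a 0.57 [364, 292] 574
tube_d 0.95 [342, 250] 440
tube_d 0.94 [355, 268] 514
tube_d 0.9 [375, 314] 592
tube_d 0.65 [316, 334] 622
tube_d 0.57 [364, 292] 574
stand_a 0.81 [330, 262] 286
stand_a 0.74 [349, 305] 315
stand_a 0.72 [365, 328] 413
rail 0.91 [342, 313] 283
rack 0.75 [214, 137] 1141
```

View pics/scene0.png

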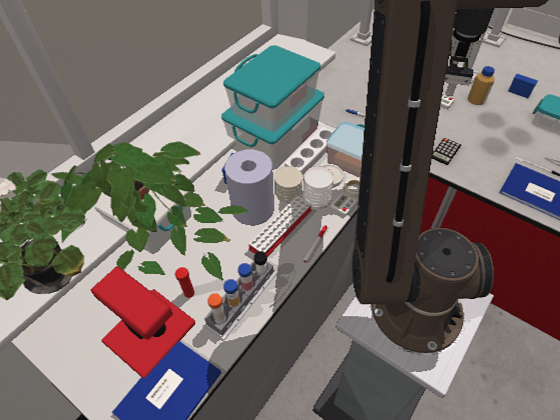

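View pics/side0.png

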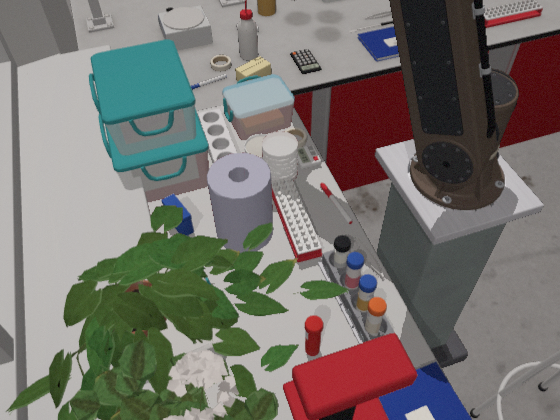

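The rail holds orange, amber, pink and black, running from (216,305) to (261,262) in scene. The white rack is behind the crockery at (310,150) in scene and (215,135) in side. I'll zoom in for precise points.

```bash
cat > h.py <<'E'
import numpy as np,cv2
from plant import *
def ray(p,uv):
    T=p['world_from_camera'];K=p['mtx'];d=T[:3,:3]@np.linalg.solve(K,[uv[0],uv[1],1.]);return T[:3,3],d
def atz(p,uv,z):
    o,d=ray(p,uv);return (o+d*(z-o[2])/d[2])
def proj(p,X):
    T=p['world_from_camera'];c=(np.atleast_2d(X)-T[:3,3])@T[:3,:3];q=c@p['mtx'].T;return q[:,:2]/q[:,2:]
E
python3 - <<'E'
from h import *
a=cv2.imread('pics/scene0.png')[120:190,270:370];b=cv2.imread('pics/side0.png')[90:190,180:320]
c=cv2.imread('pics/scene0.png')[240:340,190:290];d=cv2.imread('pics/side0.png')[225:345,310:410]
f=lambda i:cv2.resize(i,(400,300),interpolation=cv2.INTER_CUBIC)
cv2.imwrite('pics/z0.png',np.vstack([np.hstack([f(a),f(b)]),np.hstack([f(c),f(d)])]))
s=capture('scene');q=capture('side')
for p,n in((s,'scene'),(q,'side')):
    for t,z in(('tube_a',.07),('rail',.006),('rack',.036),('stand_a',.03)):
        for r in regions_of(p,t):print(n,t,round(r['confidence'],2),[round(float(v)) for v in r['pixel']],atz(p,r['pixel'],z).round(3))
E
```

```text
scene tube_a 0.83 [261, 261] [0.39  0.159 0.07 ]
scene tube_a 0.8 [233, 290] [0.394 0.268 0.07 ]
scene tube_a 0.67 [245, 276] [0.395 0.218 0.07 ]
scene tube_a 0.62 [214, 308] [0.399 0.332 0.07 ]
scene tube_a 0.57 [240, 304] [0.355 0.284 0.07 ]
scene rail 0.86 [237, 318] [0.362 0.301 0.006]
scene rack 0.89 [311, 154] [ 0.525 -0.284  0.036]
scene stand_a 0.83 [265, 274] [0.372 0.166 0.03 ]
scene stand_a 0.62 [238, 304] [0.375 0.275 0.03 ]
scene stand_a 0.61 [223, 321] [0.376 0.335 0.03 ]
scene stand_a 0.5 [251, 288] [0.377 0.222 0.03 ]
side tube_a 0.97 [360, 289] [0.396 0.261 0.07 ]
side tube_a 0.82 [354, 270] [0.389 0.216 0.07 ]
side tube_a 0.8 [344, 250] [0.387 0.162 0.07 ]
side tube_a 0.74 [374, 311] [0.389 0.315 0.07 ]
side tube_a 0.7 [316, 332] [0.513 0.318 0.07 ]
side rail 0.72 [342, 310] [0.428 0.261 0.006]
side rack 0.89 [217, 134] [ 0.543 -0.318  0.036]
side stand_a 0.87 [329, 260] [0.414 0.151 0.03 ]
side stand_a 0.69 [344, 282] [0.406 0.213 0.03 ]
side stand_a 0.64 [365, 329] [0.411 0.327 0.03 ]
side stand_a 0.55 [348, 307] [0.421 0.271 0.03 ]
```

View pics/z0.png

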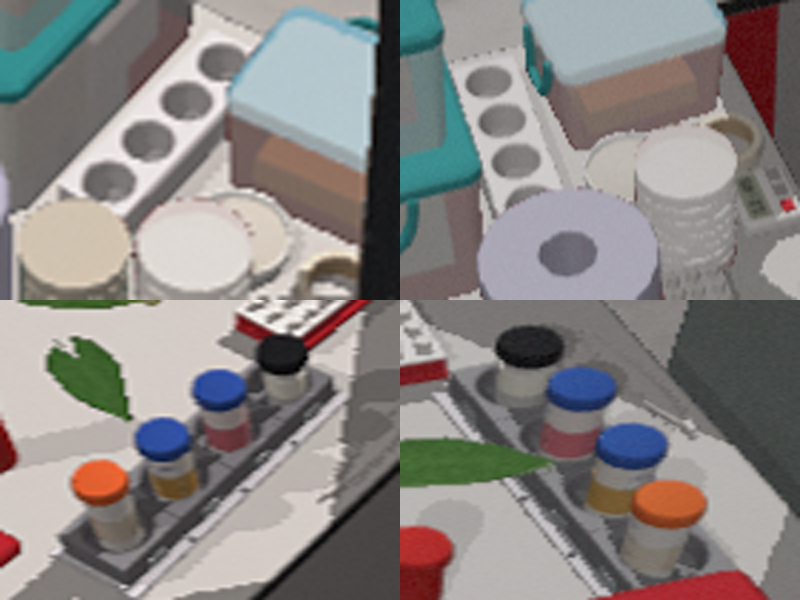

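Zoomed, left to right as the robot sees it (+y first): orange c, amber b, pink a, black vial d. All four rack pockets are visible in scene, three in side. Teal boxes stand behind the rack and a light-blue box in front. Next I'll triangulate these points.

Run:
```python
from h import *
s=capture('scene');q=capture('side')
def tri(a,b):
    (o1,d1),(o2,d2)=ray(s,a),ray(q,b);A=np.c_[d1,-d2];t=np.linalg.lstsq(A,o2-o1,rcond=None)[0]
    x,y=o1+d1*t[0],o2+d2*t[1];return ((x+y)/2).round(3),round(np.linalg.norm(x-y),4)
for n,a,b,z in(('c',(215.2,299.3),(377.5,304.6),.122),('b',(230.5,285.7),(368,281.8),.122),('a',(244.8,268.7),(355.5,259),.122),('d',(260.5,256.7),(342.2,242.6),.099)):
    print(n,*tri(a,b),atz(s,a,z).round(3),atz(q,b,z).round(3))
for a,b in(((326.2,134.5),(210.8,117)),((316.5,143.3),(215.4,130)),((307.2,152.7),(220.3,143.3)),((297.5,162.7),None)):
    print('pocket',atz(s,a,.036).round(3),b and atz(q,b,.036).round(3))
for n,a,b in(('teal -x+y',(273,149),(206,152)),('blue +x+y',(327.5,140),(232,115)),('blue +x-y',(345,123.5),(223,90)),('blue -x+y',(364,157),(292,101.7)),
  ('stack',(318,182),(281,148)),('roll',(250,166),(239,175))):print(n,*tri(a,b))
```

```text
c [0.394 0.326 0.115] 0.0001 [0.391 0.328 0.122] [0.397 0.329 0.122]
b [0.389 0.275 0.114] 0.0015 [0.385 0.279 0.122] [0.392 0.279 0.122]
a [0.39  0.219 0.115] 0.0001 [0.387 0.222 0.122] [0.393 0.223 0.122]
d [0.39  0.157 0.091] 0.0005 [0.387 0.161 0.099] [0.393 0.163 0.099]
pocket [ 0.536 -0.393  0.036] [ 0.541 -0.393  0.036]
pocket [ 0.539 -0.337  0.036] [ 0.543 -0.337  0.036]
pocket [ 0.539 -0.281  0.036] [ 0.543 -0.282  0.036]
pocket [ 0.539 -0.224  0.036] None
teal -x+y [ 0.596 -0.173  0.114] 0.0119
blue +x+y [ 0.494 -0.33   0.08 ] 0.0008
blue +x-y [ 0.49  -0.433  0.083] 0.0038
blue -x+y [ 0.342 -0.291  0.116] 0.0093
stack [ 0.416 -0.156  0.087] 0.0051
roll [ 0.558 -0.016  0.184] 0.0004
```

Run:
```python
from h import *
a=cv2.imread('pics/scene0.png')[40:200,200:360];b=cv2.imread('pics/side0.png')[30:190,80:240]
c=cv2.imread('pics/scene0.png')[150:310,160:320]
d=cv2.imread('pics/side0.png')[180:340,230:390]
f=lambda i:cv2.resize(i,(400,300),interpolation=cv2.INTER_CUBIC)
cv2.imwrite('pics/z1.png',np.vstack([np.hstack([f(a),f(b)]),np.hstack([f(c),f(d)])]))
s=get_state()
p=capture('wrist');cv2.imwrite('pics/w0.png',p['pixels']);print(p['mtx'],p['hand_eye'].round(4).tolist())
```

```text
[[325.1922621    0.         276.45645444]
 [  0.         325.1922621  204.899081  ]
 [  0.           0.           1.        ]] [[0.0007, -0.9623, -0.272, 0.0739], [1.0, 0.0007, 0.0002, -0.0002], [-0.0, -0.272, 0.9623, -0.1583], [0.0, 0.0, 0.0, 1.0]]
```

View pics/z1.png

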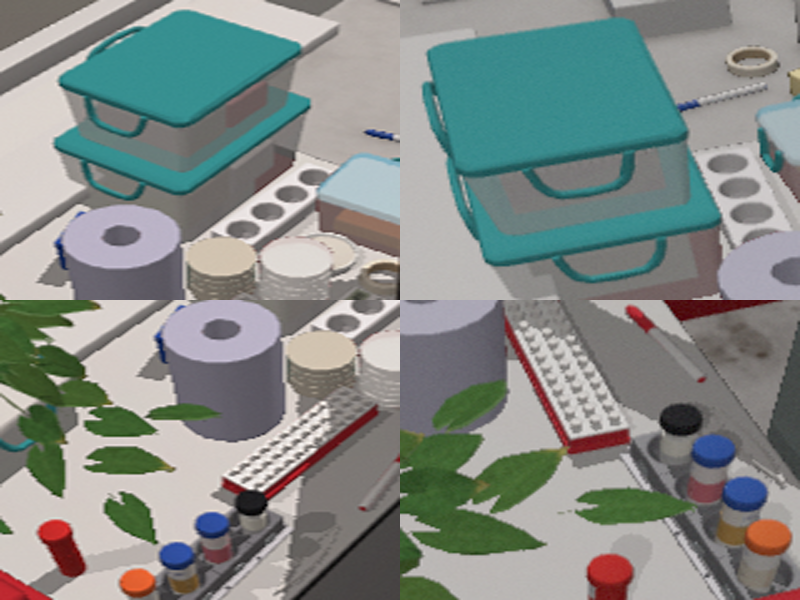

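View pics/w0.png

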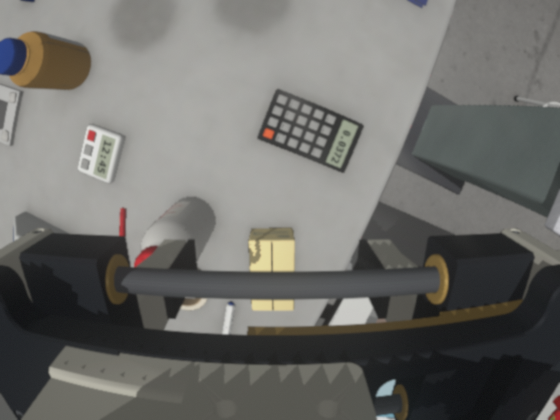

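Teal boxes: scene near-corners at upper lid (273,105) and lower lid (273,141), and the lid edges overhang close behind the rack. Leaf tips hang near the rail, and the wrist view confirms the gripper's long axis is along tool y. I'll triangulate the obstacles.

Run:
```python
from h import *
s=capture('scene');q=capture('side')
def tri(a,b):
    (o1,d1),(o2,d2)=ray(s,a),ray(q,b);A=np.c_[d1,-d2];t=np.linalg.lstsq(A,o2-o1,rcond=None)[0]
    x,y=o1+d1*t[0],o2+d2*t[1];return ((x+y)/2).round(3),round(np.linalg.norm(x-y),4)
for n,a,b in(('up near',(272.8,105),(194.4,101)),('up right',(320,65.6),(174,43)),('low near',(272.8,141.3),(207,144.7)),
 ('leaf1',(222.8,279.6),(346,290)),('leaf2',(228.8,239.6),(297,261)),('leaf3',(247,209),(272.8,225)),('redtube',(182,273),(313.5,323)),('leaf1base',(204,263),(301,285))):print(n,*tri(a,b))
print(atz(s,(323,94.4),.12),atz(s,(288.8,173.3),.07))
```

```text
up near [ 0.603 -0.185  0.266] 0.0012
up right [ 0.599 -0.426  0.264] 0.0043
low near [ 0.593 -0.167  0.146] 0.0033
leaf1 [0.428 0.264 0.087] 0.002
leaf2 [0.495 0.165 0.087] 0.0032
leaf3 [0.514 0.063 0.097] 0.0094
redtube [0.517 0.316 0.102] 0.0019
leaf1base [0.505 0.242 0.09 ] 0.0316
[ 0.61058154 -0.47741197  0.12      ] [ 0.51575796 -0.1432612   0.07      ]
```

jog_arm(
  moves=[
    [[0, 0, -4.5], 10.7, 6],
    [[0, 0, -4.5], 10.7, 6],
    [[-2.5, 6, 0], 0, 6],
    [[-2.5, 6, 0], 0, 6],
    [[-2.5, 6, 0], 0, 6],
    [[-6, 4.6, 0], 0, 6],
    [[-6, 4.6, 0], 0, 6],
    [[-6, 4.6, 0], 0, 6],
    [[0, 0, 0], 0, 6],
    [[0, 0, 0], 0, 6],
  ],
  newtons=15,
)

```text
time_s: 2.6
tcp_pos: [0.4674, -0.3408, 0.3164]
eef_rot: [180.0, -0.0, -179.9]
contact_force: [0.4, -0.4, -0.8]
gripper_width: 0.0598
gripper_force: 0.0
```

```bash
cat >> h.py <<'E'
from scipy.spatial.transform import Rotation as Ro
def wshot(name):
    s=get_state();p=capture('wrist');cv2.imwrite(f'pics/{name}.png',p['pixels'])
    T=np.eye(4);T[:3,:3]=Ro.from_euler('xyz',s['eef_rot'],degrees=True).as_matrix();T[:3,3]=s['tcp_pos']
    p['W']=T@p['hand_eye'];np.savez(f'pics/{name}.npz',W=p['W'],K=p['mtx']);print(s['time_s'],s['tcp_pos'].round(4),s['eef_rot'].round(2));return p
def watz(W,K,uv,z):
    d=(np.array(uv)-K[:2,2])/K[0,0];t=np.hypot(*d);c=np.r_[np.sin(t)*d/t,np.cos(t)];r=W[:3,:3]@c;return (W[:3,3]+r*(z-W[2,3])/r[2])
E
python3 -c "
from h import *
p=wshot('w1')
for t in('rack','tube_a'):
  for r in regions_of(p,t):print(t,r['confidence'],r['pixel'],watz(p['W'],p['mtx'],r['pixel'],.036))
"
```

```text
2.6 [ 0.4674 -0.3408  0.3164] [ 1.8000e+02 -2.0000e-02 -1.7992e+02]
rack 0.56 [300.0, 219.6] [ 0.5391794  -0.30749123  0.036     ]
tube_a 0.69 [554.4, 137.7] [0.39193776 0.15442152 0.036     ]
tube_a 0.66 [540.2, 133.0] [0.38801196 0.11250118 0.036     ]
```

View pics/w1.png

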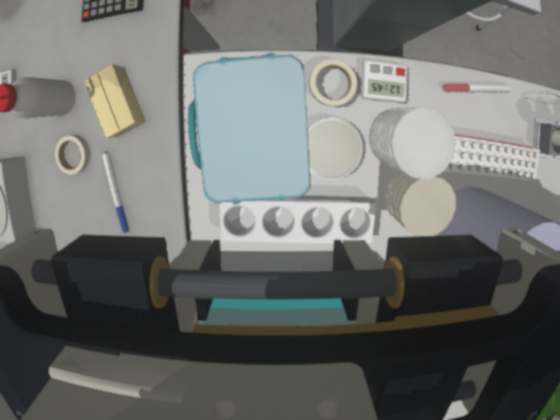

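Wrist view: the four pockets are at about (240,220), (279,220), (317,220) and (355,221). The tan stack is at (421,205) and the blue box lid ends just in front of the rack.

Run:
```python
from h import *
d=np.load('pics/w1.npz');W,K=d['W'],d['K']
im=cv2.imread('pics/w1.png');g=cv2.cvtColor(im,cv2.COLOR_BGR2GRAY)[196:244,215:380]
m=(g<190).astype('uint8')
for u,v in((240,220),(279,220),(317,220),(355,221)):print(watz(W,K,(u,v),.036).round(4))
print('tan',[watz(W,K,(421,207),z).round(3) for z in(.06,.08,.1,.12)])
s=capture('scene');print([atz(s,(288.8,173.3),z).round(3) for z in(.06,.08,.1,.12)])
big=cv2.resize(im[190:250,215:380],None,fx=4.8,fy=4.8,interpolation=cv2.INTER_CUBIC);cv2.imwrite('pics/z2.png',big)
```

```text
[ 0.54  -0.393  0.036]
[ 0.5398 -0.3374  0.036 ]
[ 0.5398 -0.2831  0.036 ]
[ 0.5416 -0.227   0.036 ]
tan [array([ 0.513, -0.135,  0.06 ]), array([ 0.508, -0.145,  0.08 ]), array([ 0.502, -0.155,  0.1  ]), array([ 0.496, -0.165,  0.12 ])]
[array([ 0.521, -0.151,  0.06 ]), array([ 0.51 , -0.136,  0.08 ]), array([ 0.499, -0.121,  0.1  ]), array([ 0.488, -0.106,  0.12 ])]
```

View pics/z2.png

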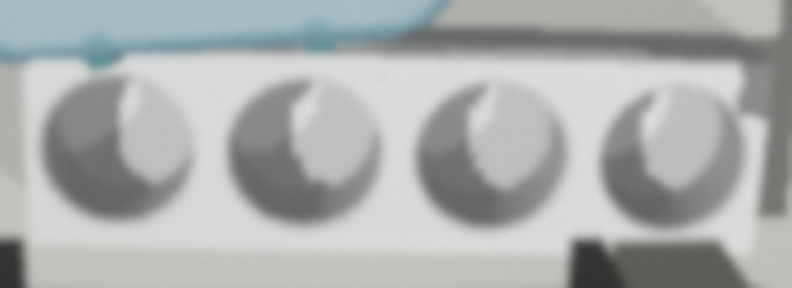

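jog_arm(
  moves=[
    [[0.65, 5.3, 0], 0, 6],
    [[0.65, 5.3, 0], 0, 6],
    [[0.65, 5.3, 0], 0, 6],
    [[0.65, 5.3, 0], 0, 6],
    [[0.65, 5.3, 0], 0, 6],
    [[0.65, 5.3, 0], 0, 6],
    [[0.65, 5.3, 0], 0, 6],
    [[0.65, 5.3, 0], 0, 6],
    [[0.65, 5.3, 0], 0, 6],
    [[0.65, 5.3, 0], 0, 6],
    [[0.65, 5.3, 0], 0, 6],
    [[0.65, 5.3, 0], 0, 6],
  ],
)

```text
time_s: 4.3
tcp_pos: [0.389, 0.2957, 0.3171]
eef_rot: [179.9, 0.0, 180.0]
contact_force: [0.4, 0.6, 0.3]
gripper_width: 0.0601
gripper_force: 0.0
```

jog_arm(
  moves=[
    [[0, 0, 0], -10, 6],
    [[0, 0, 0], -10, 6],
    [[0, 0, 0], -10, 6],
    [[0, 0, 0], -10, 6],
    [[0, 0, 0], -10, 6],
    [[0, 0, 0], -10, 6],
    [[0, 0, 0], -10, 6],
    [[0, 0, 0], -10, 6],
    [[0, 0, 0], -10, 6],
    [[0, 0, 0], 0, 6],
    [[0, 0, 0], 0, 6],
  ],
)

```text
time_s: 5.68
tcp_pos: [0.3893, 0.2944, 0.3167]
eef_rot: [-180.0, 0.0, -90.3]
contact_force: [0.2, 0.2, -0.3]
gripper_width: 0.0602
gripper_force: 0.0
```

```bash
python3 -c "
from h import *
p=wshot('w2')
for r in regions_of(p,'tube_a'):
  m=r['pixels'];ys,xs=np.nonzero(m);print(round(r['confidence'],2),r['pixel'],[watz(p['W'],p['mtx'],r['pixel'],z).round(3) for z in(.122,)],xs.min(),xs.max(),ys.min(),ys.max())
"
```

```text
5.675 [0.3893 0.2944 0.3167] [-1.7999e+02  2.0000e-02 -9.0260e+01]
0.87 [273.2, 64.9] [array([0.392, 0.165, 0.122])] 259 289 49 81
0.79 [273.2, 115.4] [array([0.392, 0.221, 0.122])] 259 290 100 130
0.79 [269.8, 207.3] [array([0.396, 0.323, 0.122])] 257 286 180 223
0.75 [273.2, 161.5] [array([0.392, 0.271, 0.122])] 261 290 145 179
0.71 [177.9, 192.4] [array([0.502, 0.305, 0.122])] 158 200 173 213
```

View pics/w2.png

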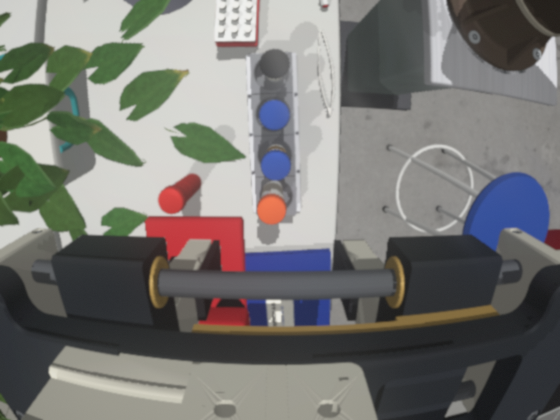

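Wrist view: orange cap at (271,209), amber's at (276,165), pink's at (273,115), black at (274,65). A red device lies at (195,260) beyond the orange tube; I'll check its height.

Run:
```python
from h import *
s=capture('scene');q=capture('side')
for a,b in(((170,312),(403,338)),((150,335),(415,365)),((117,268),(295,361))):
    (o1,d1),(o2,d2)=ray(s,a),ray(q,b);t=np.linalg.lstsq(np.c_[d1,-d2],o2-o1,rcond=None)[0];x,y=o1+d1*t[0],o2+d2*t[1];print(((x+y)/2).round(3),np.linalg.norm(x-y).round(4))
d=np.load('pics/w2.npz');W,K=d['W'],d['K']
for n,uv,z in(('c',(271,209),.122),('b',(276,165),.122),('a',(273.5,114.5),.122),('d',(274,65),.099),('leaf tip',(244,158),.095)):print(n,watz(W,K,uv,z).round(4))
```

```text
[0.414 0.432 0.201] 0.004
[0.415 0.485 0.197] 0.0109
[0.59  0.421 0.207] 0.011
c [0.3952 0.3253 0.122 ]
b [0.3893 0.275  0.122 ]
a [0.3917 0.2198 0.122 ]
d [0.3912 0.162  0.099 ]
leaf tip [0.427  0.2705 0.095 ]
```

jog_arm(
  moves=[
    [[-3.1, -0.6, 0], 0, 6],
    [[0, 0, 5.4], 0, 6],
    [[0, 0, 5.4], 0, 6],
    [[0, 0, 5.4], 0, 6],
    [[0, 0, 3], 0, 6],
    [[0, 0, 3], 0, 6],
    [[0, 0, 0], 0, 6],
  ],
)

```text
time_s: 6.75
tcp_pos: [0.3942, 0.3245, 0.0927]
eef_rot: [179.9, -0.2, -90.0]
contact_force: [0.8, -0.3, 0.6]
gripper_width: 0.0599
gripper_force: 0.0
```

jog_arm(
  moves=[
    [[0, 0, 0], 0, 0],
    [[0, 0, 0], 0, 0],
    [[0, 0, 0], 0, 0],
    [[0, 0, 0], 0, 0],
    [[0, 0, 0], 0, 0],
  ],
  newtons=15,
)

```text
time_s: 7.38
tcp_pos: [0.3956, 0.3264, 0.0955]
eef_rot: [-179.9, 0.1, -90.0]
contact_force: [-0.0, 0.2, 6.6]
gripper_width: 0.0332
gripper_force: 15.0
```

jog_arm(
  moves=[
    [[0, 0, -2], 0, 0],
    [[0, 0, -4], 0, 0],
    [[0, 0, -5.5], 0, 0],
    [[0, 0, -5.5], 0, 0],
    [[0, 0, -5.5], 0, 0],
    [[0, 0, 0], 10, 0],
    [[0, 0, 0], 10, 0],
    [[0, 0, 0], 10, 0],
    [[0, 0, 0], 10, 0],
    [[0, 0, 0], 10, 0],
    [[0, 0, 0], 10, 0],
  ],
)

```text
time_s: 8.75
tcp_pos: [0.3948, 0.3256, 0.3192]
eef_rot: [-180.0, -0.0, -150.3]
contact_force: [0.0, 1.3, 0.1]
gripper_width: 0.0336
gripper_force: 15.0
```

jog_arm(
  moves=[
    [[0, 0, 0], 10, 0],
    [[0, 0, 0], 10, 0],
    [[0, 0, 0], 10, 0],
    [[-1, -5.1, 0], 0, 0],
    [[-1, -5.1, 0], 0, 0],
    [[-1, -5.1, 0], 0, 0],
    [[-1, -5.1, 0], 0, 0],
    [[-1, -5.1, 0], 0, 0],
    [[-1, -5.1, 0], 0, 0],
    [[-1, -5.1, 0], 0, 0],
    [[-1, -5.1, 0], 0, 0],
  ],
)

```text
time_s: 10.12
tcp_pos: [0.4749, -0.0838, 0.3195]
eef_rot: [180.0, -0.0, -180.0]
contact_force: [1.4, 0.4, -0.8]
gripper_width: 0.0335
gripper_force: 15.0
```

jog_arm(
  moves=[
    [[-1, -5.1, 0], 0, 0],
    [[-1, -5.1, 0], 0, 0],
    [[-1, -5.1, 0], 0, 0],
    [[-1, -5.1, 0], 0, 0],
    [[-1, -5.1, 0], 0, 0],
    [[-1, -4, 0], 0, 0],
    [[0, 0, 0], 0, 0],
    [[0, 0, 0], 0, 0],
  ],
)

```text
time_s: 11.12
tcp_pos: [0.5349, -0.377, 0.3189]
eef_rot: [180.0, -0.1, 180.0]
contact_force: [-0.5, -0.3, -0.7]
gripper_width: 0.0338
gripper_force: 15.0
```

```bash
python3 -c "
from h import *
for i in range(3): p=wshot('w3');q=capture('side')
cv2.imwrite('pics/v3.png',np.hstack([cv2.resize(p['pixels'],(400,300)),cv2.resize(q['pixels'][0:210,120:400],(400,300))]))
"
```

```text
11.125 [ 0.5349 -0.377   0.3189] [ 1.7996e+02 -7.0000e-02  1.7998e+02]
11.225 [ 0.5352 -0.3763  0.3198] [ 1.7999e+02  1.0000e-02 -1.7994e+02]
11.325 [ 0.5354 -0.3762  0.3202] [-1.7999e+02  5.0000e-02 -1.7992e+02]
```

View pics/v3.png

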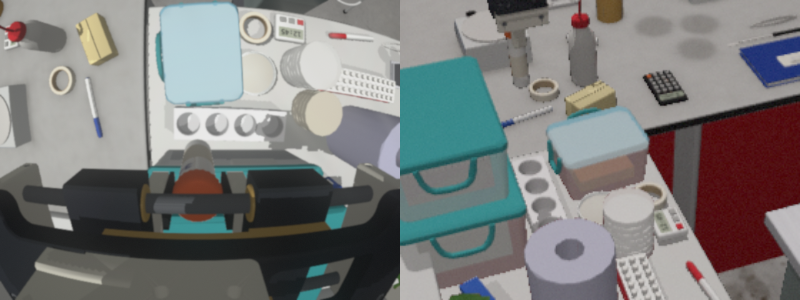

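The tube hangs straight below the fingers at (200,200) in the wrist view, above the rack end. Aligning and descending.

jog_arm(
  moves=[
    [[-0.4, -2.2, 0], 0, 0],
    [[0, 0, 0], 0, 0],
    [[0, 0, 4.5], 0, 0],
    [[0, 0, 4.5], 0, 0],
    [[0, 0, 4.5], 0, 0],
    [[0, 0, 4.5], 0, 0],
    [[0, 0, 0], 0, 0],
    [[0, 0, 0], 0, 0],
  ],
)

```text
time_s: 12.42
tcp_pos: [0.5404, -0.3995, 0.1417]
eef_rot: [-179.9, 0.1, -179.9]
contact_force: [0.8, -0.3, -0.1]
gripper_width: 0.0339
gripper_force: 15.0
```

jog_arm(
  moves=[
    [[0, 0, 1], 0, 0],
    [[0, 0, 1], 0, 0],
    [[0, 0, 0], 0, 0],
    [[0, 0, 0], 0, 0],
  ],
)

```text
time_s: 12.92
tcp_pos: [0.5394, -0.3993, 0.1197]
eef_rot: [-180.0, 0.0, -180.0]
contact_force: [-0.6, -0.3, -0.5]
gripper_width: 0.0336
gripper_force: 15.0
```

jog_arm(
  moves=[
    [[0, 0, 0.8], 0, 0],
    [[0, 0, 0.8], 0, 0],
    [[0, 0, 0.6], 0, 0],
    [[0, 0, 0.4], 0, 0],
    [[0, 0, 0], 0, 0],
    [[0, 0, 0], 0, 0],
  ],
)

```text
time_s: 13.68
tcp_pos: [0.5395, -0.3992, 0.0938]
eef_rot: [-180.0, 0.0, -180.0]
contact_force: [0.2, 0.5, -0.5]
gripper_width: 0.0333
gripper_force: 15.0
```

jog_arm(
  moves=[
    [[0, 0, 0.2], 0, 0],
    [[0, 0, 0.1], 0, 0],
    [[0, 0, 0], 0, 0],
  ],
)

```text
time_s: 14.05
tcp_pos: [0.5393, -0.3992, 0.0906]
eef_rot: [-180.0, 0.0, -180.0]
contact_force: [-0.7, 0.4, 0.5]
gripper_width: 0.0337
gripper_force: 15.0
```

jog_arm(
  moves=[
    [[0, 0, 0.1], 0, 0],
    [[0, 0, 0.1], 0, 0],
    [[0, 0, 0], 0, 0],
    [[0, 0, 0], 0, 0],
  ],
)

```text
time_s: 14.55
tcp_pos: [0.5403, -0.3997, 0.0905]
eef_rot: [-179.9, 0.1, -179.9]
contact_force: [-0.9, 2.2, 9.8]
gripper_width: 0.0332
gripper_force: 15.0
```

jog_arm(
  moves=[
    [[0, 0, 0], 0, 4.5],
    [[0, 0, 0], 0, 4.5],
    [[0, 0, 0], 0, 4.5],
    [[0, 0, -1], 0, 4.5],
    [[0, 0, -3], 0, 4.5],
    [[0, 0, -5], 0, 4.5],
    [[0, 0, -5], 0, 4.5],
    [[0, 0, -5], 0, 5.6],
    [[0, 0, -4], 0, 5.6],
    [[0, 0, 0], 0, 5.6],
  ],
)

```text
time_s: 15.8
tcp_pos: [0.5404, -0.4, 0.3238]
eef_rot: [-179.8, 0.4, -180.0]
contact_force: [-0.6, 0.6, 0.0]
gripper_width: 0.0558
gripper_force: 0.0
```

```bash
cat > chk.py <<'E'
from h import *
import sys
n=sys.argv[1]
p=wshot('w'+n);s=capture('scene');q=capture('side')
f=lambda i:cv2.resize(i,(400,300),interpolation=cv2.INTER_CUBIC)
cv2.imwrite(f'pics/v{n}.png',np.hstack([f(p['pixels'][100:310,130:410]),f(q['pixels'][80:200,180:340])]))
E
python3 chk.py 4
```

```text
15.8 [ 0.5404 -0.4     0.3238] [-179.79    0.39 -179.97]
```

View pics/v4.png

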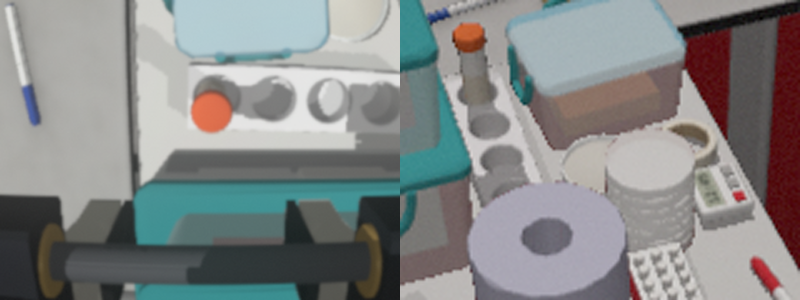

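The orange tube stands upright in the rightmost pocket (wrist crop (212,112), side crop (470,40)). Next is tube b: travel with tool x +15.1, y +67.5, then turn −120.

jog_arm(
  moves=[
    [[1.1, 5.2, 0], 0, 5.6],
    [[1.1, 5.2, 0], 0, 5.6],
    [[1.1, 5.2, 0], 0, 5.6],
    [[1.1, 5.2, 0], 0, 5.6],
    [[1.1, 5.2, 0], 0, 5.6],
    [[1.1, 5.2, 0], 0, 5.6],
    [[1.1, 5.2, 0], 0, 5.6],
    [[1.1, 5.2, 0], 0, 5.6],
    [[1.1, 5.2, 0], 0, 5.6],
    [[1.1, 5.2, 0], 0, 5.6],
    [[1.1, 5.2, 0], 0, 5.6],
    [[1.1, 5.2, 0], 0, 5.6],
  ],
)

```text
time_s: 17.45
tcp_pos: [0.406, 0.2261, 0.3177]
eef_rot: [-179.9, -0.1, -180.0]
contact_force: [-0.0, 0.2, -0.1]
gripper_width: 0.0561
gripper_force: 0.0
```

jog_arm(
  moves=[
    [[1.9, 5.1, 0], -10, 5.6],
    [[0, 0, 0], -10, 5.6],
    [[0, 0, 0], -10, 5.6],
    [[0, 0, 0], -10, 5.6],
    [[0, 0, 0], -10, 5.6],
    [[0, 0, 0], -10, 5.6],
    [[0, 0, 0], -10, 5.6],
    [[0, 0, 0], -10, 5.6],
    [[0, 0, 0], -10, 5.6],
    [[0, 0, 0], -10, 5.6],
    [[0, 0, 0], -10, 5.6],
    [[0, 0, 0], -10, 5.6],
  ],
)

```text
time_s: 18.95
tcp_pos: [0.3877, 0.2753, 0.3174]
eef_rot: [179.9, -0.1, -59.7]
contact_force: [0.3, -0.5, -0.4]
gripper_width: 0.0563
gripper_force: 0.0
```

jog_arm(
  moves=[
    [[0, 0, 3], 0, 5.6],
    [[0, 0, 3], 0, 5.6],
    [[0, 0, 0], 0, 5.6],
  ],
)

```text
time_s: 19.32
tcp_pos: [0.3869, 0.2743, 0.2559]
eef_rot: [179.7, -0.1, -60.0]
contact_force: [-0.2, 0.4, 0.5]
gripper_width: 0.0561
gripper_force: 0.0
```

```bash
cat > aim.py <<'E'
from h import *
import sys
x,y,z=map(float,sys.argv[1:4]);P=[];
for i in range(4):
    s=get_state();P.append(s['tcp_pos']);capture('side')
t=np.mean(P,0);R=Ro.from_euler('xyz',s['eef_rot'],degrees=True)
print(t.round(4),s['eef_rot'].round(1),'tool cm',(R.inv().apply(np.array([x,y,z])-t)*100).round(2))
E
python3 aim.py .389 .2755 .0955
```

```text
[0.3879 0.2753 0.2581] [-179.9   -0.   -60. ] tool cm [ 0.04 -0.09 16.26]
```

jog_arm(
  moves=[
    [[0, -0.1, 4], 0, 5.6],
    [[0, 0, 4], 0, 5.6],
    [[0, 0, 4], 0, 5.6],
    [[0, 0, 2.3], 0, 5.6],
    [[0, 0, 2], 0, 5.6],
    [[0, 0, 0], 0, 5.6],
    [[0, 0, 0], 0, 0],
    [[0, 0, 0], 0, 0],
    [[0, 0, 0], 0, 0],
    [[0, 0, 0], 0, 0],
    [[0, 0, 0], 0, 0],
  ],
  newtons=15,
)

```text
time_s: 20.9
tcp_pos: [0.3895, 0.2769, 0.0963]
eef_rot: [-179.9, 0.0, -60.0]
contact_force: [0.1, 0.3, 6.4]
gripper_width: 0.0331
gripper_force: 15.0
```

```bash
python3 aim.py .539 -.339 .0955
```

```text
[0.3895 0.2769 0.0963] [-179.9    0.   -60. ] tool cm [6.08e+01 1.79e+01 3.00e-02]
```

jog_arm(
  moves=[
    [[0, 0, -2], 0, 0],
    [[0, 0, -4], 0, 0],
    [[0, 0, -5.5], 0, 0],
    [[0, 0, -5.5], 0, 0],
    [[0, 0, -5.5], 0, 0],
    [[0, 0, 0], 10, 0],
    [[0, 0, 0], 10, 0],
    [[0, 0, 0], 10, 0],
    [[0, 0, 0], 10, 0],
    [[0, 0, 0], 10, 0],
    [[0, 0, 0], 10, 0],
    [[0, 0, 0], 10, 0],
  ],
)

```text
time_s: 22.6
tcp_pos: [0.3887, 0.2761, 0.3202]
eef_rot: [180.0, -0.0, -130.3]
contact_force: [0.2, 0.4, 0.2]
gripper_width: 0.0332
gripper_force: 15.0
```

jog_arm(
  moves=[
    [[0, 0, 0], 10, 0],
    [[0, 0, 0], 10, 0],
    [[0, 0, 0], 10, 0],
    [[0, 0, 0], 10, 0],
    [[0, 0, 0], 10, 0],
    [[-1.2, -5.1, 0], 0, 0],
    [[-1.2, -5.1, 0], 0, 0],
    [[-1.2, -5.1, 0], 0, 0],
    [[-1.2, -5.1, 0], 0, 0],
    [[-1.2, -5.1, 0], 0, 0],
    [[-1.2, -5.1, 0], 0, 0],
    [[-1.2, -5.1, 0], 0, 0],
  ],
)

```text
time_s: 24.1
tcp_pos: [0.4729, -0.0823, 0.3205]
eef_rot: [180.0, -0.0, -180.0]
contact_force: [0.5, 0.6, -0.6]
gripper_width: 0.0326
gripper_force: 15.0
```

jog_arm(
  moves=[
    [[-1.2, -5.1, 0], 0, 0],
    [[-1.2, -5.1, 0], 0, 0],
    [[-1.2, -5.1, 0], 0, 0],
    [[-1.2, -5.1, 0], 0, 0],
    [[-1.2, -5.1, 0], 0, 0],
    [[0, 0, 0], 0, 0],
    [[0, 0, 0], 0, 0],
  ],
)

```text
time_s: 24.98
tcp_pos: [0.5327, -0.3356, 0.3197]
eef_rot: [180.0, -0.1, 180.0]
contact_force: [0.9, -0.1, -0.1]
gripper_width: 0.0329
gripper_force: 15.0
```

```bash
python3 aim.py .539 -.3395 .0905
```

```text
[ 0.5329 -0.335   0.3204] [ 180.     0.  -179.9] tool cm [-0.59 -0.45 22.99]
```

jog_arm(
  moves=[
    [[-0.6, -0.5, 0], 0, 0],
    [[0, 0, 0], 0, 0],
    [[0, 0, 4.5], 0, 0],
    [[0, 0, 4.5], 0, 0],
    [[0, 0, 4.5], 0, 0],
    [[0, 0, 4.5], 0, 0],
    [[0, 0, 1], 0, 0],
    [[0, 0, 1], 0, 0],
    [[0, 0, 0], 0, 0],
    [[0, 0, 0], 0, 0],
  ],
)

```text
time_s: 26.42
tcp_pos: [0.54, -0.341, 0.1221]
eef_rot: [-180.0, 0.1, -180.0]
contact_force: [-0.2, -0.1, 0.3]
gripper_width: 0.0333
gripper_force: 15.0
```

jog_arm(
  moves=[
    [[0, 0, 0.8], 0, 0],
    [[0, 0, 0.8], 0, 0],
    [[0, 0, 0.6], 0, 0],
    [[0, 0, 0.4], 0, 0],
    [[0, 0, 0], 0, 0],
    [[0, 0, 0], 0, 0],
  ],
)

```text
time_s: 27.18
tcp_pos: [0.5393, -0.3407, 0.0947]
eef_rot: [-180.0, 0.0, -180.0]
contact_force: [-0.1, -0.3, -0.7]
gripper_width: 0.0329
gripper_force: 15.0
```

jog_arm(
  moves=[
    [[0, 0, 0.2], 0, 0],
    [[0, 0, 0.2], 0, 0],
    [[0, 0, 0], 0, 0],
    [[0, 0, 0], 0, 0],
  ],
)

```text
time_s: 27.68
tcp_pos: [0.5397, -0.3409, 0.0914]
eef_rot: [-180.0, 0.1, -180.0]
contact_force: [-0.6, 0.4, 6.2]
gripper_width: 0.0331
gripper_force: 15.0
```

jog_arm(
  moves=[
    [[0, 0, 0], 0, 3.8],
    [[0, 0, 0], 0, 3.8],
    [[0, 0, 0], 0, 3.8],
    [[0, 0, 0], 0, 3.8],
  ],
)

```text
time_s: 28.18
tcp_pos: [0.539, -0.3406, 0.0903]
eef_rot: [180.0, -0.0, -180.0]
contact_force: [-0.7, 0.0, -0.9]
gripper_width: 0.038
gripper_force: 0.0
```

jog_arm(
  moves=[
    [[0, 0, -0.5], 0, 3.8],
    [[0, 0, -1], 0, 3.8],
    [[0, 0, -2], 0, 3.8],
    [[0, 0, -4], 0, 3.8],
    [[0, 0, -5], 0, 5.6],
    [[0, 0, -5], 0, 5.6],
    [[0, 0, -5], 0, 5.6],
    [[0, 0, 0], 0, 5.6],
  ],
)

```text
time_s: 29.18
tcp_pos: [0.5406, -0.3416, 0.3218]
eef_rot: [-179.8, 0.5, -180.0]
contact_force: [-0.3, -0.2, -1.2]
gripper_width: 0.0556
gripper_force: 0.0
```

```bash
python3 aim.py .3915 .2205 .32; python3 chk.py 5
```

```text
[ 0.5396 -0.3408  0.3182] [ 180.   -0. -180.] tool cm [14.8  56.14 -0.15]
29.375 [ 0.5386 -0.3403  0.3148] [ 1.7996e+02 -7.0000e-02 -1.7999e+02]
```

View pics/v5.png

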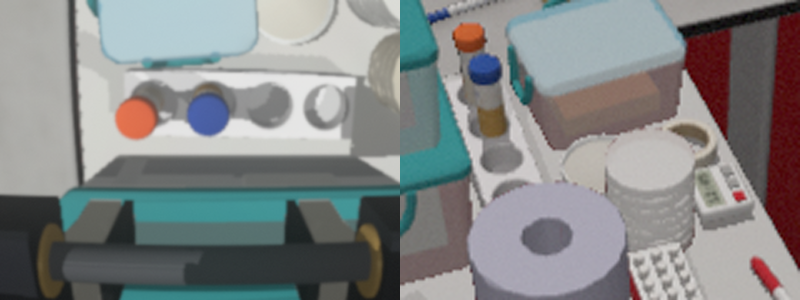

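Both tubes upright: orange at (137,118), amber at (208,115) in the wrist crop, next two pockets empty. Next is tube a.

jog_arm(
  moves=[
    [[1.35, 5.1, 0], 0, 5.6],
    [[1.35, 5.1, 0], 0, 5.6],
    [[1.35, 5.1, 0], 0, 5.6],
    [[1.35, 5.1, 0], 0, 5.6],
    [[1.35, 5.1, 0], 0, 5.6],
    [[1.35, 5.1, 0], 0, 5.6],
    [[1.35, 5.1, 0], 0, 5.6],
    [[1.35, 5.1, 0], 0, 5.6],
    [[1.35, 5.1, 0], 0, 5.6],
    [[1.35, 5.1, 0], 0, 5.6],
    [[1.3, 5.1, 0], 0, 5.6],
    [[0, 0, 0], -10, 5.6],
  ],
)

```text
time_s: 31.02
tcp_pos: [0.39, 0.2231, 0.3148]
eef_rot: [-180.0, -0.1, -169.6]
contact_force: [-1.0, 0.0, -0.8]
gripper_width: 0.0559
gripper_force: 0.0
```

jog_arm(
  moves=[
    [[0, 0, 0], -10, 5.6],
    [[0, 0, 0], -10, 5.6],
    [[0, 0, 0], -10, 5.6],
    [[0, 0, 0], -10, 5.6],
    [[0, 0, 0], -10, 5.6],
    [[0, 0, 0], -10, 5.6],
    [[0, 0, 0], -10, 5.6],
    [[0, 0, 0], -10, 5.6],
    [[0, 0, 3], 0, 5.6],
    [[0, 0, 3], 0, 5.6],
    [[0, 0, 0], 0, 5.6],
  ],
)

```text
time_s: 32.4
tcp_pos: [0.3899, 0.2191, 0.2535]
eef_rot: [179.8, -0.2, -90.0]
contact_force: [0.5, -0.6, 0.9]
gripper_width: 0.0557
gripper_force: 0.0
```

```bash
python3 aim.py .3915 .2205 .0955
```

```text
[0.3909 0.22   0.2555] [-179.9    0.   -90. ] tool cm [-0.04 -0.04 16.  ]
```

jog_arm(
  moves=[
    [[0, 0, 4], 0, 5.6],
    [[0, 0, 4], 0, 5.6],
    [[0, 0, 4], 0, 5.6],
    [[0, 0, 2.2], 0, 5.6],
    [[0, 0, 2], 0, 5.6],
    [[0, 0, 0], 0, 5.6],
    [[0, 0, 0], 0, 0],
    [[0, 0, 0], 0, 0],
    [[0, 0, 0], 0, 0],
    [[0, 0, 0], 0, 0],
    [[0, 0, 0], 0, 0],
  ],
  newtons=15,
)

```text
time_s: 33.98
tcp_pos: [0.3916, 0.2209, 0.0943]
eef_rot: [-179.9, 0.1, -90.0]
contact_force: [-0.1, 0.5, 6.2]
gripper_width: 0.0335
gripper_force: 15.0
```

jog_arm(
  moves=[
    [[0, 0, -2], 0, 0],
    [[0, 0, -4], 0, 0],
    [[0, 0, -5.5], 0, 0],
    [[0, 0, -5.5], 0, 0],
    [[0, 0, -5.5], 0, 0],
    [[0, 0, 0], 10, 0],
    [[0, 0, 0], 10, 0],
    [[0, 0, 0], 10, 0],
    [[0, 0, 0], 10, 0],
    [[0, 0, 0], 10, 0],
    [[0, 0, 0], 10, 0],
    [[0, 0, 0], 10, 0],
  ],
)

```text
time_s: 35.48
tcp_pos: [0.3907, 0.2201, 0.3182]
eef_rot: [-180.0, -0.0, -160.3]
contact_force: [-0.8, 0.4, -0.3]
gripper_width: 0.0334
gripper_force: 15.0
```

jog_arm(
  moves=[
    [[0, 0, 0], 10, 0],
    [[0, 0, 0], 10, 0],
    [[-1.48, -5, 0], 0, 0],
    [[-1.48, -5, 0], 0, 0],
    [[-1.48, -5, 0], 0, 0],
    [[-1.48, -5, 0], 0, 0],
    [[-1.48, -5, 0], 0, 0],
    [[-1.48, -5, 0], 0, 0],
    [[-1.48, -5, 0], 0, 0],
    [[-1.48, -5, 0], 0, 0],
    [[-1.48, -5, 0], 0, 0],
    [[-1.48, -5, 0], 0, 0],
  ],
)

```text
time_s: 36.98
tcp_pos: [0.5392, -0.2812, 0.3181]
eef_rot: [180.0, -0.0, -180.0]
contact_force: [1.0, 0.9, -0.6]
gripper_width: 0.0333
gripper_force: 15.0
```

jog_arm(
  moves=[
    [[0, 0, 0], 0, 0],
    [[0, 0, 0], 0, 0],
  ],
)

```text
time_s: 37.22
tcp_pos: [0.5387, -0.2796, 0.3177]
eef_rot: [180.0, -0.1, 180.0]
contact_force: [-0.4, 0.2, -0.3]
gripper_width: 0.0337
gripper_force: 15.0
```

```bash
python3 aim.py .539 -.2805 .0905
```

```text
[ 0.5389 -0.2791  0.3184] [ 180.     0.  -179.9] tool cm [-0.   -0.15 22.79]
```

jog_arm(
  moves=[
    [[0, -0.1, 0], 0, 0],
    [[0, 0, 0], 0, 0],
    [[0, 0, 4.5], 0, 0],
    [[0, 0, 4.5], 0, 0],
    [[0, 0, 4.5], 0, 0],
    [[0, 0, 4.5], 0, 0],
    [[0, 0, 0.9], 0, 0],
    [[0, 0, 0.9], 0, 0],
    [[0, 0, 0], 0, 0],
    [[0, 0, 0], 0, 0],
  ],
)

```text
time_s: 38.67
tcp_pos: [0.54, -0.2809, 0.1221]
eef_rot: [-180.0, 0.1, -180.0]
contact_force: [-0.2, 0.4, -0.7]
gripper_width: 0.033
gripper_force: 15.0
```

jog_arm(
  moves=[
    [[0, 0, 0.8], 0, 0],
    [[0, 0, 0.8], 0, 0],
    [[0, 0, 0.6], 0, 0],
    [[0, 0, 0.4], 0, 0],
    [[0, 0, 0], 0, 0],
    [[0, 0, 0], 0, 0],
  ],
)

```text
time_s: 39.42
tcp_pos: [0.5393, -0.2807, 0.0947]
eef_rot: [-180.0, 0.0, -180.0]
contact_force: [0.1, -0.0, 0.0]
gripper_width: 0.0329
gripper_force: 15.0
```

jog_arm(
  moves=[
    [[0, 0, 0.2], 0, 0],
    [[0, 0, 0.2], 0, 0],
    [[0, 0, 0], 0, 0],
    [[0, 0, 0], 0, 0],
  ],
)

```text
time_s: 39.92
tcp_pos: [0.5391, -0.2807, 0.0906]
eef_rot: [-180.0, -0.0, -180.0]
contact_force: [-0.1, -0.1, -1.3]
gripper_width: 0.0333
gripper_force: 15.0
```

jog_arm(
  moves=[
    [[0, 0, 0.1], 0, 0],
    [[0, 0, 0.1], 0, 0],
    [[0, 0, 0], 0, 0],
    [[0, 0, 0], 0, 0],
  ],
)

```text
time_s: 40.42
tcp_pos: [0.5397, -0.2808, 0.0894]
eef_rot: [-180.0, 0.1, -180.0]
contact_force: [-0.8, 0.9, 5.5]
gripper_width: 0.0332
gripper_force: 15.0
```

jog_arm(
  moves=[
    [[0, 0, 0], 0, 3.8],
    [[0, 0, 0], 0, 3.8],
    [[0, 0, 0], 0, 3.8],
    [[0, 0, 0], 0, 3.8],
  ],
)

```text
time_s: 40.92
tcp_pos: [0.539, -0.2806, 0.0884]
eef_rot: [180.0, -0.0, -180.0]
contact_force: [0.1, 0.0, -0.1]
gripper_width: 0.038
gripper_force: 0.0
```

jog_arm(
  moves=[
    [[0, 0, -0.5], 0, 3.8],
    [[0, 0, -1], 0, 3.8],
    [[0, 0, -2], 0, 3.8],
    [[0, 0, -4], 0, 3.8],
    [[0, 0, -5], 0, 5.6],
    [[0, 0, -5], 0, 5.6],
    [[0, 0, -5.2], 0, 5.6],
    [[0, 0, 0], 0, 5.6],
  ],
)

```text
time_s: 41.92
tcp_pos: [0.5408, -0.2815, 0.3217]
eef_rot: [-179.8, 0.5, -180.0]
contact_force: [-0.1, 0.7, -1.0]
gripper_width: 0.056
gripper_force: 0.0
```

```bash
python3 aim.py .391 .161 .32; python3 chk.py 6
```

```text
[ 0.5396 -0.2808  0.3181] [ 180.   -0. -180.] tool cm [14.85 44.18 -0.16]
42.125 [ 0.5386 -0.2804  0.3147] [ 1.7996e+02 -8.0000e-02 -1.7999e+02]
```

View pics/v6.png

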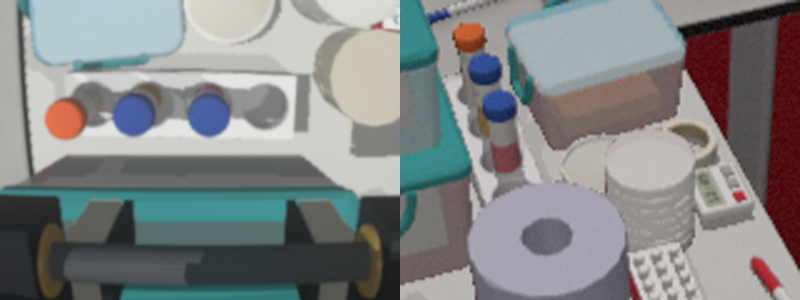

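Three tubes stand upright in order at (67,118), (133,115), (208,115); the last pocket at (265,105) is empty, with the tan stack close at (365,75). I'll check that stack's edge and height while moving on.

Run:
```python
from h import *
A=[np.load(f'pics/w{i}.npz') for i in(1,6)]
for z in(.05,.06,.07,.08,.09,.1,.11):print(z,watz(A[0]['W'],A[0]['K'],(387,205),z).round(3)[:2],watz(A[1]['W'],A[1]['K'],(350.5,159),z).round(3)[:2])
```

```text
0.05 [ 0.513 -0.185] [ 0.52  -0.182]
0.06 [ 0.511 -0.189] [ 0.519 -0.184]
0.07 [ 0.508 -0.192] [ 0.518 -0.187]
0.08 [ 0.505 -0.196] [ 0.516 -0.189]
0.09 [ 0.502 -0.2  ] [ 0.515 -0.191]
0.1 [ 0.499 -0.203] [ 0.514 -0.194]
0.11 [ 0.496 -0.207] [ 0.513 -0.196]
```

jog_arm(
  moves=[
    [[1.65, 4.9, 0], 0, 5.6],
    [[1.65, 4.9, 0], 0, 5.6],
    [[1.65, 4.9, 0], 0, 5.6],
    [[1.65, 4.9, 0], 0, 5.6],
    [[1.65, 4.9, 0], 0, 5.6],
    [[1.65, 4.9, 0], 0, 5.6],
    [[1.65, 4.9, 0], 0, 5.6],
    [[1.65, 4.9, 0], 0, 5.6],
    [[1.65, 4.9, 0], 0, 5.6],
    [[0, 0, 0], -10, 5.6],
    [[0, 0, 0], -10, 5.6],
    [[0, 0, 0], -10, 5.6],
  ],
)

```text
time_s: 43.78
tcp_pos: [0.3902, 0.1604, 0.3151]
eef_rot: [-180.0, -0.1, -149.6]
contact_force: [0.1, 0.3, -0.6]
gripper_width: 0.0562
gripper_force: 0.0
```

jog_arm(
  moves=[
    [[0, 0, 0], -10, 5.6],
    [[0, 0, 0], -10, 5.6],
    [[0, 0, 0], -10, 5.6],
    [[0, 0, 0], -10, 5.6],
    [[0, 0, 0], -10, 5.6],
    [[0, 0, 0], -10, 5.6],
    [[0, 0, 4], 0, 5.6],
    [[0, 0, 4], 0, 5.6],
    [[0, 0, 0], 0, 5.6],
    [[0, 0, 0], 0, 5.6],
  ],
)

```text
time_s: 45.02
tcp_pos: [0.3912, 0.1607, 0.2369]
eef_rot: [-179.9, 0.0, -90.0]
contact_force: [0.1, -0.2, 0.2]
gripper_width: 0.0563
gripper_force: 0.0
```

```bash
python3 aim.py .391 .161 .077
```

```text
[0.3913 0.1609 0.2371] [-1.799e+02  1.000e-01 -9.000e+01] tool cm [1.000e-02 6.000e-02 1.601e+01]
```

jog_arm(
  moves=[
    [[0, 0, 4], 0, 5.6],
    [[0, 0, 4], 0, 5.6],
    [[0, 0, 4], 0, 5.6],
    [[0, 0, 2], 0, 5.6],
    [[0, 0, 1.7], 0, 5.6],
    [[0, 0, 0], 0, 5.6],
    [[0, 0, 0], 0, 0],
    [[0, 0, 0], 0, 0],
    [[0, 0, 0], 0, 0],
    [[0, 0, 0], 0, 0],
    [[0, 0, 0], 0, 0],
  ],
  newtons=20,
)

```text
time_s: 46.6
tcp_pos: [0.391, 0.1607, 0.0792]
eef_rot: [-179.9, 0.0, -90.0]
contact_force: [-0.7, -0.2, 6.4]
gripper_width: 0.0337
gripper_force: 20.0
```

jog_arm(
  moves=[
    [[0, 0, -1], 0, 0],
    [[0, 0, -3], 0, 0],
    [[0, 0, -5], 0, 0],
    [[0, 0, -5], 0, 0],
    [[0, 0, -5], 0, 0],
    [[0, 0, -5], 0, 0],
    [[0, 0, 0], 10, 0],
    [[0, 0, 0], 10, 0],
    [[0, 0, 0], 10, 0],
    [[0, 0, 0], 10, 0],
    [[0, 0, 0], 10, 0],
    [[0, 0, 0], 10, 0],
  ],
)

```text
time_s: 48.1
tcp_pos: [0.3901, 0.16, 0.3189]
eef_rot: [180.0, -0.0, -150.3]
contact_force: [0.4, -0.3, -0.5]
gripper_width: 0.0336
gripper_force: 20.0
```

Run:
```python
from h import *
im=[('scene0',(289,174)),('w1',(421,207)),('w6',(410,160))]
for n,(u,v) in im:
    i=cv2.imread(f'pics/{n}.png');l=cv2.GaussianBlur(i,(3,3),0)
    m=np.zeros((422,562),'uint8');cv2.floodFill(l.copy(),m,(u,v),0,(5,)*3,(5,)*3,4|(255<<8)|cv2.FLOODFILL_MASK_ONLY)
    c=max(cv2.findContours(m[1:-1,1:-1],0,2)[0],key=cv2.contourArea);print(n,i[v,u],cv2.contourArea(c),cv2.boundingRect(c),np.round(cv2.fitEllipse(cv2.convexHull(c)),1) if 0 else cv2.fitEllipse(cv2.convexHull(c)))
```

```text
scene0 [175 194 209] 375.0 (274, 167, 28, 19) ((287.2779846191406, 175.8751220703125), (19.03573989868164, 27.57221031188965), 95.76947784423828)
w1 [168 183 188] 62943.0 (190, 0, 370, 257) ((398.8522033691406, 113.07646179199219), (279.7657165527344, 444.5495910644531), 83.88946533203125)
w6 [180 197 201] 85029.5 (148, 0, 412, 252) ((359.94488525390625, 122.37049865722656), (343.1037902832031, 466.99298095703125), 90.25994873046875)
```

jog_arm(
  moves=[
    [[0, 0, 0], 10, 0],
    [[0, 0, 0], 10, 0],
    [[0, 0, 0], 10, 0],
    [[-1.6, -4.1, 0], 0, 0],
    [[-1.6, -4.1, 0], 0, 0],
    [[-1.6, -4.1, 0], 0, 0],
    [[-1.6, -4.1, 0], 0, 0],
    [[-1.6, -4.1, 0], 0, 0],
    [[-1.6, -4.1, 0], 0, 0],
    [[-1.6, -4.1, 0], 0, 0],
    [[-1.6, -4.1, 0], 0, 0],
    [[0, 0, 0], 0, 0],
  ],
)

```text
time_s: 49.6
tcp_pos: [0.5186, -0.1699, 0.3179]
eef_rot: [-180.0, -0.1, 179.8]
contact_force: [0.0, 1.0, -0.8]
gripper_width: 0.0335
gripper_force: 20.0
```

```bash
python3 - <<'E'
from h import *
wshot('w7')
for n,(u,v) in [('scene0',(289,174)),('w1',(421,207)),('w6',(400,160)),('w7',(340,160))]:
    i=cv2.GaussianBlur(cv2.imread(f'pics/{n}.png'),(3,3),0).astype(int)
    m=((i[...,2]-i[...,0]>14)&(i[...,2]>150)).astype('uint8')
    k,lab,st,ce=cv2.connectedComponentsWithStats(m)
    for j in range(1,k):
        if st[j,4]>150 and abs(ce[j]-[u,v]).max()<60:
            c=max(cv2.findContours((lab==j).astype('uint8'),0,2)[0],key=cv2.contourArea);e=cv2.fitEllipse(cv2.convexHull(c));print(n,st[j].tolist(),np.round(e[0],1),np.round(e[1],1))
E
python3 aim.py .542 -.2215 .075
```

```text
49.6 [ 0.5186 -0.1699  0.3179] [-1.7999e+02 -1.2000e-01  1.7982e+02]
scene0 [305, 165, 37, 19, 256] [323.4 174.6] [19.6 37.1]
scene0 [274, 166, 31, 22, 529] [288.8 176.7] [22.  32.4]
w1 [400, 177, 55, 59, 2556] [427.1 206.2] [52.8 61.8]
w6 [359, 114, 150, 74, 3728] [431.3 146.9] [ 84.2 149.1]
w7 [273, 133, 70, 69, 3743] [307.8 166.9] [68.9 69.3]
[ 0.5182 -0.1678  0.3185] [ 180.    0. -180.] tool cm [-2.38 -5.38 24.35]
```

Run:
```python
from h import *
d=np.load('pics/w7.npz');s=capture('scene')
for z in(.05,.06,.07,.08,.09):
    c=watz(d['W'],d['K'],(307.8,166.9),z);l=watz(d['W'],d['K'],(273,166.9),z);b=watz(d['W'],d['K'],(307.8,201.5),z);a=atz(s,(288.8,176.7),z);print(z,c.round(3)[:2],a.round(3)[:2],l.round(3)[1],b.round(3)[0])
```

```text
0.05 [ 0.512 -0.129] [ 0.518 -0.146] -0.175 0.56
0.06 [ 0.511 -0.13 ] [ 0.513 -0.139] -0.175 0.557
0.07 [ 0.509 -0.131] [ 0.507 -0.132] -0.175 0.554
0.08 [ 0.508 -0.132] [ 0.502 -0.124] -0.174 0.552
0.09 [ 0.506 -0.132] [ 0.497 -0.117] -0.174 0.549
```

jog_arm(
  moves=[
    [[-1.2, -2.7, 0], 0, 0],
    [[-1.1, -2.6, 0], 0, 0],
    [[0, 0, 0], 0, 0],
    [[0, 0, 0], 0, 0],
    [[0, 0, 4.5], 0, 0],
    [[0, 0, 4.5], 0, 0],
    [[0, 0, 4.5], 0, 0],
    [[0, 0, 4.5], 0, 0],
    [[0, 0, 2], 0, 0],
    [[0, 0, 0], 0, 0],
    [[0, 0, 0], 0, 0],
  ],
)

```text
time_s: 51.28
tcp_pos: [0.5424, -0.2203, 0.12]
eef_rot: [-180.0, 0.1, -179.9]
contact_force: [0.1, 0.5, 0.4]
gripper_width: 0.0336
gripper_force: 20.0
```

```bash
python3 aim.py .541 -.2205 .075
```

```text
[ 0.5425 -0.2204  0.1201] [-1.8e+02  1.0e-01 -1.8e+02] tool cm [ 0.16 -0.01  4.51]
```

jog_arm(
  moves=[
    [[0.1, 0, 1], 0, 0],
    [[0, 0, 1], 0, 0],
    [[0, 0, 0.8], 0, 0],
    [[0, 0, 0.8], 0, 0],
    [[0, 0, 0.4], 0, 0],
    [[0, 0, 0], 0, 0],
    [[0, 0, 0], 0, 0],
  ],
)

```text
time_s: 52.35
tcp_pos: [0.5409, -0.2207, 0.0788]
eef_rot: [-180.0, 0.0, -180.0]
contact_force: [0.0, 0.0, 0.2]
gripper_width: 0.0337
gripper_force: 20.0
```

jog_arm(
  moves=[
    [[0, 0, 0.2], 0, 0],
    [[0, 0, 0.2], 0, 0],
    [[0, 0, 0], 0, 0],
    [[0, 0, 0], 0, 0],
  ],
)

```text
time_s: 52.85
tcp_pos: [0.5406, -0.2206, 0.0746]
eef_rot: [-180.0, 0.0, -180.0]
contact_force: [0.1, -0.5, -0.3]
gripper_width: 0.0335
gripper_force: 20.0
```

jog_arm(
  moves=[
    [[0, 0, 0.1], 0, 0],
    [[0, 0, 0.1], 0, 0],
    [[0, 0, 0], 0, 0],
    [[0, 0, 0], 0, 0],
  ],
)

```text
time_s: 53.35
tcp_pos: [0.5416, -0.2208, 0.0742]
eef_rot: [-180.0, 0.1, -179.9]
contact_force: [-1.6, 1.5, 10.7]
gripper_width: 0.0334
gripper_force: 20.0
```

Contact with the pocket floor. Releasing and lifting.

jog_arm(
  moves=[
    [[0, 0, 0], 0, 3.8],
    [[0, 0, 0], 0, 3.8],
    [[0, 0, 0], 0, 3.8],
    [[0, 0, 0], 0, 3.8],
  ],
)

```text
time_s: 53.85
tcp_pos: [0.5405, -0.2206, 0.0723]
eef_rot: [180.0, -0.0, -180.0]
contact_force: [0.1, -1.7, 0.2]
gripper_width: 0.0379
gripper_force: 0.0
```

jog_arm(
  moves=[
    [[0, 0, -0.5], 0, 3.8],
    [[0, 0, -1], 0, 3.8],
    [[0, 0, -2], 0, 3.8],
    [[0, 0, -4], 0, 3.8],
    [[0, 0, -5], 0, 5.6],
    [[0, 0, -5], 0, 5.6],
    [[0, 0, -6], 0, 5.6],
    [[0, 0, 0], 0, 5.6],
    [[0, 0, 0], 0, 5.6],
  ],
)

```text
time_s: 54.98
tcp_pos: [0.5404, -0.2205, 0.3081]
eef_rot: [180.0, 0.1, -180.0]
contact_force: [-0.9, 0.5, -0.7]
gripper_width: 0.0557
gripper_force: 0.0
```

```bash
python3 chk.py 8
```

```text
54.975 [ 0.5404 -0.2205  0.3081] [ 1.7998e+02  6.0000e-02 -1.7999e+02]
```

View pics/v8.png

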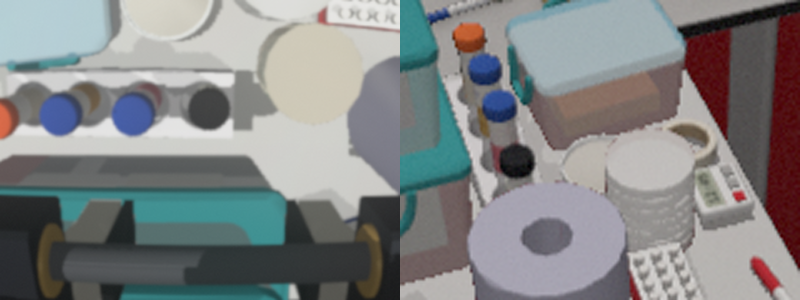

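All four tubes stand upright in the rack. From the right they are orange, amber, pink and black (side crop (470,38), (485,68), (499,105), (515,160)), and the gripper is clear.

```bash
python3 -c "
from plant import *
print(close_job())"
```

```text
the job is handed in; nothing more can be done
None
```

The job is handed in: all four tubes stand upright and released in the white rack in reverse order (from the right: orange c, amber b, pink a, black vial d), done in about 55 s of the 115 s allowed.

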